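# Proof-pull on the bench spring gauge

### The arm

A 6-joint arm with a two-finger parallel gripper is mounted at the origin on the work surface. World frame = base frame: x ahead of the robot, y to its left, z up, the work surface at z = 0. Lengths are in m, angles in degrees, forces in N, time in s.
With the tool pointing down it reaches from about 0.275 to 0.725 m from the base axis. Payload 15.9 kg.
Tool frame: the origin (TCP) lies between the finger pads; the fingertips stand 25 mm ahead of it and the grasp point (between the pads) lies 6 mm ahead of it; z points along the fingers, y is the line along which they close (so a half turn about z gives the same grasp; the last joint's range is limited). The gripper opens to 85 mm and grips with 20 to 120 N. Pads are 22 mm wide; open, the fingers measure 114 mm over their backs; the gripper's body (76 mm by 85 mm) begins 54 mm behind the grasp point. The pads swing forward as they close: fully open they stand 13 mm farther back than shut.
Start: joints at [-68.87, 12.198, -1.971, 75.831, 0, 90], TCP at [0.18, -0.466, 0.256] pointing down, gripper open.
Joint ranges: [-170.91, 170.91], [-42.67, 98.43], [-65.05, 77.54], [-120.47, 116.71], [-90, 82.35], [-180, 180]. Speed limits (degrees/s): [108.29, 108.29, 136.94, 147.25, 180, 180].

### API

Orientations are given as [roll, pitch, yaw] about the fixed x, y, z axes, in that order (R = Rz(yaw) Ry(pitch) Rx(roll)).
In Python, from rig import * gives the robot as it stands. The module is installed in compiled form; this text tells all that it offers.
- The arm moves only by the tool play_rows, never from a script. Its argument "series" is text: rows parted by semicolons, each of 7 numbers parted by spaces: the opening, from 0 (shut) to 1 (fully open), then the shift along the tool's x, y, z in cm, then the turn, a rotation vector about the tool's x, y, z in rad. In form: claw tx ty tz rx ry rz; .... A call has 1 to 8 rows; each row is the pose to reach, as a shift and turn from the pose commanded when the call began, along the tool's axes at that moment; what a row does not reach only later rows make up. A row lasts 1/8 s, in which the tool goes at most 62.5 mm and 10.7 degrees, less where a joint would pass 70% of its speed; a pose out of reach is approached as far as the arm can. A call with a gripper value outside its range is refused whole. The fingers move at their own pace and stop on an object; "newtons" is the grip in N (left out, the last holds). Time passes only in rows, so rows that repeat a pose let the fingers close. It gives the time, the measured TCP pose, the force, the opening and the grip force at its end, in the units of the state.
- get_state(): the state, without advancing time (a new reading comes with each control period).
- read_camera(name): name is "scene" or "top" or "wrist"; returns a dict with "image" (400x640x3 uint8, blue, green, red), "vfov" (degrees; the focal length in pixels is half the picture's height over the tangent of half this angle, whatever the lens; pixels are square), "cx", "cy" (the principal point, pixels), "k1" (the pictures are not rectified: a ray, as slopes to the right and down, at radius r is drawn at 1 + k1 r^2 times it, then the intrinsics apply), "view" (4x4, takes a point from world to camera coordinates); the wrist camera has in their place "T_tool_cam" (4x4, takes a point from camera to tool coordinates, whose origin is the TCP and whose axes are the flange's). Camera axes: x right, y up, looking along -z (the intrinsics and any distortion apply to the point x, -y, -z); pixel columns grow to the right and rows downward; lengths in m; the calibration is good to about 2 mm. A picture is of the moment at which its call begins: read the wrist's pose just before it. There is no depth.
- close_job(): hands the job in; it is judged then, once.
The state is a dict: "t": time; "joint_positions": joint angles; "joint_vel": joint speeds; "joint_torque": joint torques, N m; "position": TCP position; "tool_rot": TCP orientation; "ft_force": force on the tool from outside, world axes, zero at the start; "wrist_torque": the same for the moment, N m; "opening": finger opening in m; "grasp_force": force on a finger pad.
Only numpy, scipy, OpenCV 4.12 (cv2) and the standard library are available. Lean on these libraries where they do the work, as an engineer would, in place of code of your own. Each camera call takes 0.05 s, during which the arm holds its last target. There are 200 camera calls.

### The job

The bench pull gauge still shows an old reading. Slide its tell-tale fully back to zero, against the pusher arm; then draw the sprung bar out by its upright black plate until the tell-tale's pointer stands opposite the set mark, pause there for about a second, and ease the bar fully home without letting it snap back, so that the tell-tale is left showing the marked reading. Leave the set mark and the things lying around the gauge where they are.

Things in the scene. Friction and masses are not known exactly. Their poses are not given: they have to be found in the camera images.
- gauge: Bench pull gauge, fixed: dark steel base plate 420 x 175 x 12 mm (local x -220 to +200, y -60 to +115). Origin on the bench surface under the draw bar's centre line, z up; local +x is the pull direction (out), local +y the side of the tell-tale and set mark. The moving parts slide along local x only. All points share its axes.
- housing_front (a point): Top middle of the front flange of the blue spring housing (76 mm wide in y, 145 mm long, behind this point), at gauge-local (-70, 0, 78) mm. With the bar home, a 70 mm gap is free between it and the black plate; the 16 mm square draw bar crosses the gap along its middle, top at z = 50 mm, so reach in above it, fingertips at about z = 60 mm.
- plate_back (a point): On the back face (towards the housing) of the upright black plate of the draw bar, local y = 0, z = 80 mm; local x = draw-bar value. The plate is 14 mm thick (from this face to +x), 80 mm wide (y -40 to +40), z 28 to 100 mm. Push this face towards +x to draw the bar out.
- pusher (a point): Front face of the steel pusher arm on the plate's +y side, at local y = 63 mm, z = 39 mm; local x = 14 mm + draw-bar value. The arm spans y 38 to 78, z 28 to 50 mm and drives the tell-tale ahead of it.
- drawbar (a joint): How far the draw bar is pulled out, m: 0 fully home, 0.13 end of travel. A spring pulls it home with about 3 N at 0 plus 60 N/m (9 N at 0.1); let go, it snaps back. The bar weighs about 0.3 kg.
- telltale (a joint): Position of the tell-tale, m: 0 at zero (1 mm ahead of the pusher arm with the bar home), 0.16 at most; grows in the pull direction. It stays where it is put (friction 1.5 N). Drawn out, the bar's pusher pushes it ahead, so it reads the bar's value within 1 mm, and it stays there as the bar goes back. Starts at an old reading beyond the set mark.
- tab_front (a point): Centre of the front (+x) face of the brass tell-tale's upright push tab, local y = 63 mm, z = 75 mm; local x = 39 mm + tell-tale value. The tab is 10 mm thick, 30 mm wide in y, top at z = 95 mm; the block below it (z 22 to 57 mm) is 24 mm long. Push it towards -x to set the tell-tale back.
- pointer (a point): Tip of the tell-tale's pointer, a thin brass fin 3 mm wide in x and 30 mm high (z 27 to 57 mm) that sticks out to local y = 90 mm; local x = 27 mm + tell-tale value. Axes as gauge.
- mark (a point): Middle of the set mark: upright aluminium plate 12 mm wide in x, 6 mm thick, z 12 to 60 mm, clamped at local y 93 to 99 mm beside the pointer's path, elsewhere along the scale each time. The point is on its face towards the pointer, z = 42 mm; pointer and mark are level with each other when their local x is equal. The tell-tale passes it freely.
- screwdriver: Bystander: loose screwdriver 190 mm long lying on the bench beside the gauge on its -y side. Origin on the underside.
- controller: Bystander: loose black keypad controller box 110 x 80 x 50 mm, beyond the gauge's +x end. Origin at the centre of its underside.
- cleaner: Bystander: loose bottle with a blue cap, 68 mm across, 150 mm tall, on the gauge's +y side near the housing. Origin at the centre of its underside.
- carton: Bystander: loose cardboard carton 130 x 90 x 40 mm on the gauge's +y side. Origin at the centre of its underside.

How it is judged (in metres and radians):
On the way, in this order (a step that is already met when the one before it is completed fails the run):
1. the tell-tale is back at zero (within 6 mm) with the bar home (value of joint telltale below 0.006 m and value of joint drawbar below 0.005 m), for 0.1 s.
2. the bar is drawn out and held for half a second with the pointer opposite the set mark (within 6 mm, the mark's own half width) (x of pointer in the frame of mark between -0.006 and 0.006 m and x of plate_back in the frame of mark between -0.036 and -0.02 m), for 0.5 s.
At the end, for the whole second after the job is handed in: The draw bar is fully home (within 4 mm) and the tell-tale's pointer stands opposite the set mark, within 6 mm of its middle along the scale (x of pointer in the frame of mark between -0.006 and 0.006 m and value of joint drawbar below 0.004 m); the robot touches nothing.
It fails at once if the draw bar snaps back (faster than 0.5 m/s) (velocity of joint drawbar below -0.5 m/s).
It fails at once if the set mark is shifted by more than 3 mm (distance of mark from where it was at the start of the episode above 0.003 m).
It fails at once if a bystander is moved by more than 30 mm (distance of any of screwdriver, controller, cleaner, carton from where it was at the start of the episode above 0.03 m).
It also fails if it takes over 54 s, if anything falls off the work surface, if the arm or the gripper's body presses on something with over 40 N, if the wrist force passes 120 N, or if a joint passes its speed limit or range.

## Working session

There is one attempt and no reset: what is moved stays moved. The work goes in short steps, Python scripts to look and compute and a tool call to move; the robot and the scene stay as the last step left them, time stands still between calls to the robot, and variables do not carry over. Pictures are saved under pics/ and viewed, at most 10 in all, crops included, and the job is handed in when it is done.

Besides the shell and the picture viewer there is one more tool, called after "Call:" as name(argument=value, ...) on one line, values as JSON. play_rows: Moves the arm, as the interface text tells. Its arguments: {"type":"object","properties":{"series":{"type":"string"},"newtons":{"type":"number"}},"required":["series"]}

```bash
mkdir -p pics; cat > h.py <<'E'
from rig import *
import numpy as np, cv2
def cast(c,uv,z):
    f=200/np.tan(np.radians(c["vfov"])/2)
    d=np.array([(uv[0]-c["cx"])/f,(uv[1]-c["cy"])/f]); s=d.copy()
    for _ in range(20): s=d/(1+c["k1"]*(s@s))
    V=np.array(c["view"]); R=V[:3,:3]; o=-R.T@V[:3,3]; r=R.T@np.array([s[0],-s[1],-1])
    return o+r*(z-o[2])/r[2]
def proj(c,p):
    f=200/np.tan(np.radians(c["vfov"])/2)
    V=np.array(c["view"]); q=V[:3,:3]@np.array(p)+V[:3,3]
    s=np.array([q[0]/-q[2],-q[1]/-q[2]]); s=s*(1+c["k1"]*(s@s))
    return np.array([c["cx"],c["cy"]])+f*s
E
python3 - <<'E'
from h import *
for n in("scene","top"):
    c=read_camera(n); cv2.imwrite(f"pics/{n}0.png",c["image"])
    V=np.array(c["view"]);print(n,c["vfov"],c["cx"],c["cy"],c["k1"],(-V[:3,:3].T@V[:3,3]).round(3))
s=get_state();print(s)
E
```

```text
scene 46.32720294395892 316.9760090792594 205.08294761646738 -0.04585051001106582 [ 1.285 -0.288  0.772]
top 46.74642568960747 317.2239812659763 191.94268229593925 0.03386702825346014 [0.477 0.044 1.259]
{'t': 0.1, 'joint_positions': array([-6.88698194e+01,  1.22210619e+01, -2.00468294e+00,  7.58310648e+01,
       -1.00351337e-03,  8.99999723e+01]), 'joint_vel': array([-0.00659831, -0.21824189,  0.09347871,  0.03850196,  0.03544753,
       -0.01229939]), 'joint_torque': array([ 5.72758363e-04, -6.87241530e+01,  4.87810206e+01,  1.20377078e-02,
        1.10062874e-04, -1.26617965e-05]), 'position': array([ 0.18013759, -0.46612042,  0.25587341]), 'tool_rot': array([-1.79943190e+02,  1.00348539e-03,  2.11302093e+01]), 'ft_force': array([ 0.06484222,  0.56755223, -0.15006462]), 'wrist_torque': array([0.00824019, 0.00882258, 0.01294803]), 'grasp_force': 0.0, 'opening': 0.08556531456168993}
```

View pics/top0.png

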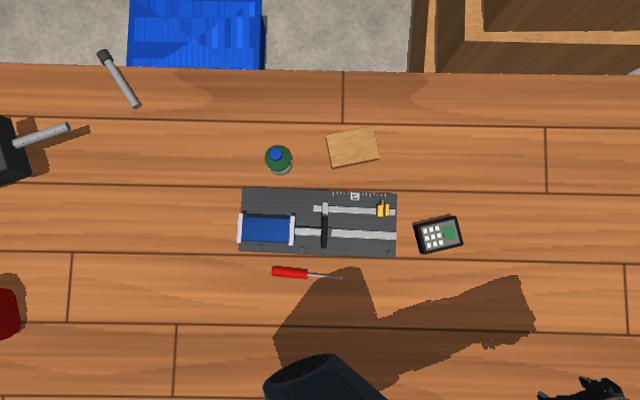

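View pics/scene0.png

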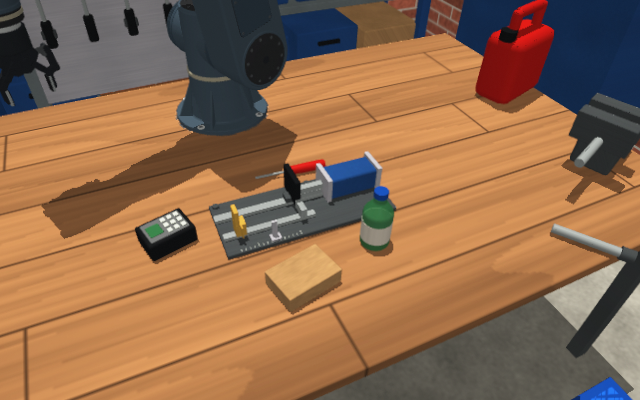

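```bash
python3 - <<'E'
from h import *
c=read_camera("top"); im=c["image"]; print(proj(c,[.5,0,0]),proj(c,[.6,0,0]),proj(c,[.5,.1,0]))
cr=im[175:270,225:405]; a=cv2.resize(cr,None,fx=4.4,fy=4.4,interpolation=cv2.INTER_CUBIC)
cv2.imwrite("pics/topc.png",a)
h=cv2.cvtColor(im,cv2.COLOR_BGR2HSV)
m=((h[...,1]<90)&(h[...,2]<110)).astype(np.uint8)*255
m[:175]=0;m[265:]=0;m[:,:225]=0;m[:,405:]=0
m=cv2.morphologyEx(m,cv2.MORPH_CLOSE,np.ones((9,9)))
k=max(cv2.findContours(m,0,2)[0],key=cv2.contourArea)
b=cv2.boxPoints(cv2.minAreaRect(k));print(cv2.contourArea(k))
for p in b: print(p.round(1),cast(c,p,.012).round(4))
c=read_camera("scene"); im=c["image"]
cv2.imwrite("pics/scc.png",cv2.resize(im[140:270,200:400],None,fx=4,fy=4,interpolation=cv2.INTER_CUBIC))
E
```

```text
[333.83300503 230.50744161] [334.44664047 193.78983316] [296.94601072 229.74959222]
8408.0
[238.6 250.3] [0.4421 0.2537 0.012 ]
[242.  185.4] [0.6166 0.2513 0.012 ]
[397.4 193.4] [ 0.6033 -0.1696  0.012 ]
[394.  258.3] [ 0.4293 -0.161   0.012 ]
```

View pics/topc.png

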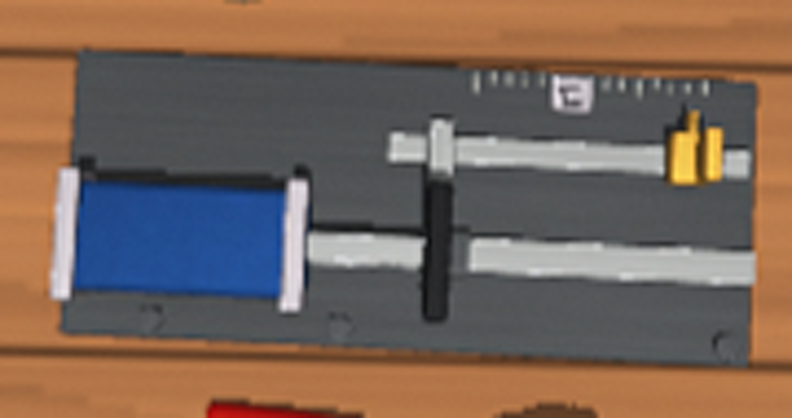

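View pics/scc.png

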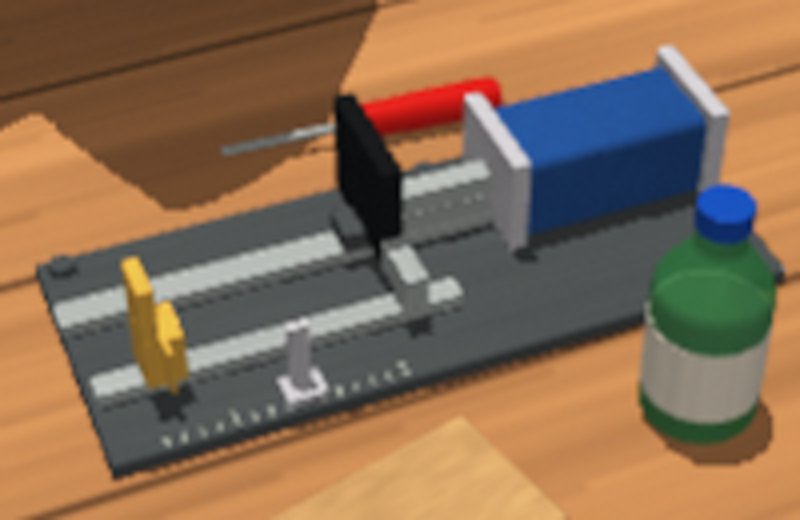

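```bash
cat >> h.py <<'E'
def setg(o,th):
    np.save("g.npy",[o[0],o[1],th])
def G():
    ox,oy,th=np.load("g.npy"); R=np.array([[np.cos(th),-np.sin(th)],[np.sin(th),np.cos(th)]]); return np.array([ox,oy]),R
def loc(p):
    o,R=G(); return np.r_[(R.T@(np.array(p[:2])-o))*1e3,p[2]*1e3].round(1)
def wor(l):
    o,R=G(); l=np.array(l)/1e3; return np.r_[o+R@l[:2],l[2]]
E
python3 - <<'E'
from h import *
c=read_camera("top");s=read_camera("scene")
px=lambda x,y,k,u,v:((x+.5)/k-.5+u,(y+.5)/k-.5+v)
T=lambda x,y,z:cast(c,px(x,y,4.4,225,175),z)
S=lambda x,y,z:cast(s,px(x,y,4,200,140),z)
L=np.array([[-220,115],[200,115],[200,-60],[-220,-60]])/1e3
W=np.array([T(x,y,.012)[:2] for x,y in[(78,52),(755,83),(750,366),(62,332)]])
lm,wm=L.mean(0),W.mean(0);a=L-lm;b=W-wm
th=np.arctan2((a[:,0]*b[:,1]-a[:,1]*b[:,0]).sum(),(a*b).sum())
R=np.array([[np.cos(th),-np.sin(th)],[np.sin(th),np.cos(th)]]);o=wm-R@lm
setg(o,th);print(o,np.degrees(th),(W-o-L@R.T).round(4)[0])
for x,y in[(78,52),(755,83),(750,366),(62,332)]:print("corner",loc(T(x,y,.012)))
print("scene corners",loc(S(113,472,.012)),loc(S(38,270,.012)))
print("plate top c",loc(T(437,250,.1)),"scene plate top end",loc(S(390,182,.1)),loc(S(347,98,.1)))
print("pusher arm",loc(T(441,125,.05)))
print("mark top",loc(T(574,88,.06)),"scene",loc(S(298,322,.06)))
print("tab top",loc(T(713,155,.095)),"scene",loc(S(133,262,.095)))
print("pointer tip top",loc(T(690,112,.057)))
for n,p in dict(hf=[-70,0,78],mark=[90,96,60],plate=[0,0,100]).items():print(n,proj(c,wor(p)),wor(p))
E
```

```text
[0.49482291 0.03404904] -91.46335193443576 [-0.0017 -0.0008]
corner [-219.1  113.4   12. ]
corner [197.7 113.4  12. ]
corner [199.5 -59.   12. ]
corner [-218.1  -57.8   12. ]
scene corners [196.  119.7  12. ] [194.2 -52.4  12. ]
plate top c [  5.8   0.7 100. ] scene plate top end [  7.2  48.5 100. ] [  2.1 -32.8 100. ]
pusher arm [ 5.6 75.6 50. ]
mark top [ 83.1 100.4  60. ] scene [80.3 95.7 60. ]
tab top [161.1  62.1  95. ] scene [157.4  53.4  95. ]
pointer tip top [152.4  89.6  57. ]
hf [293.98939111 230.45591798] [0.49661053 0.10402621 0.078     ]
mark [357.67496358 196.41726956] [ 0.58849322 -0.05837322  0.06      ]
plate [321.57700088 231.5898839 ] [0.49482291 0.03404904 0.1       ]
```

Call:
play_rows(series="0 45.7 -14.9 0 0 0 0.394; 0 45.7 -14.9 0 0 0 0.394; 0 45.7 -14.9 0 0 0 0.394; 0 45.7 -14.9 0 0 0 0.394; 0 45.7 -14.9 0 0 0 0.394; 0 45.7 -14.9 0 0 0 0.394; 0 45.7 -14.9 0 0 0 0.394; 0 45.7 -14.9 0 0 0 0.394")

```text
t: 1.3
position: [0.5543, -0.1609, 0.2563]
tool_rot: [180.0, -0.0, -1.4]
ft_force: [0.7, -0.4, 0.9]
opening: -0.0003
grasp_force: 0.0
```

```bash
cat >> h.py <<'E'
def wrist():
    from scipy.spatial.transform import Rotation as Ro
    s=get_state(); c=dict(read_camera("wrist")); M=np.eye(4); M[:3,:3]=Ro.from_euler("xyz",s["tool_rot"],degrees=True).as_matrix(); M[:3,3]=s["position"]
    c["view"]=np.linalg.inv(M@np.array(c["T_tool_cam"])); return c,s
E
python3 - <<'E'
from h import *
c,s=wrist(); cv2.imwrite("pics/w1.png",c["image"]); np.save("w1.npy",c["view"])
print(s["position"],loc(s["position"]),c["vfov"],c["cx"],c["cy"],c["k1"],np.linalg.inv(c["view"])[:3,3])
E
```

```text
[ 0.55425654 -0.16090337  0.25629262] [193.4  64.4 256.3] 58.11993859469203 330.2843227214164 198.91105411031972 -0.07214211669338162 [ 0.62640515 -0.16236289  0.3736296 ]
```

View pics/w1.png

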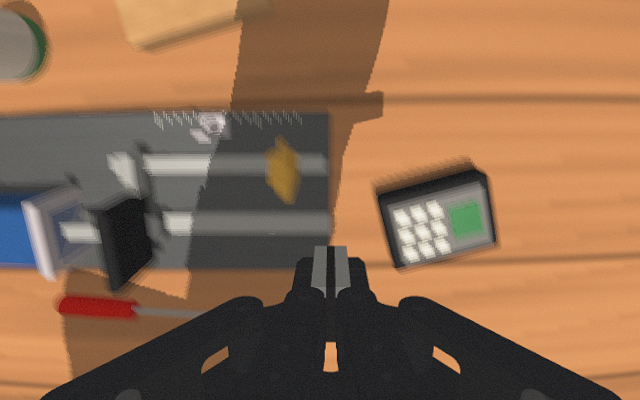

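Call:
play_rows(series="0 -0.1 0 6 0 0 0; 0 -0.1 0 12 0 0 0; 0 -0.1 0 15.6 0 0 0; 0 -0.1 0 15.6 0 0 0; 0 -0.1 0 15.6 0 0 0")

```text
t: 1.98
position: [0.5526, -0.1629, 0.102]
tool_rot: [180.0, -0.1, -1.4]
ft_force: [-0.0, 0.3, 0.4]
opening: 0.0003
grasp_force: 0.0
```

```bash
python3 - <<'E'
from h import *
c,s=wrist(); cv2.imwrite("pics/w2.png",c["image"]); 
print(s["position"],loc(s["position"]),s["ft_force"])
for p in ([200,115,12],[82,93,60],[166,63,95],[150,90,57]): print(p,proj(c,wor(p)))
E
```

```text
[ 0.55263038 -0.16291019  0.10200507] [195.4  62.8 102. ] [-0.03591632  0.25845868  0.36239605]
[200, 115, 12] [338.7770752  129.20232604]
[82, 93, 60] [ 91.50696014 188.35263893]
[166, 63, 95] [255.85867514 284.97671556]
[150, 90, 57] [234.37870929 192.53556359]
```

View pics/w2.png

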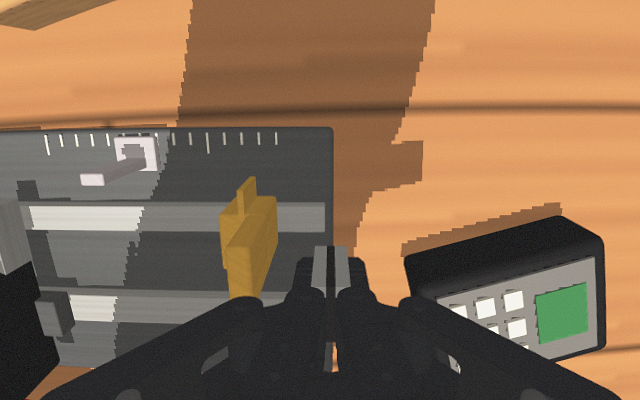

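Call:
play_rows(series="0 0 -1.6 0 0 0 0; 0 0 -3.2 0 0 0 0; 0 0 -4.8 0 0 0 0; 0 0 -6.4 0 0 0 0; 0 0 -8 0 0 0 0; 0 0 -9.6 0 0 0 0; 0 0 -11 0 0 0 0; 0 0 -12 0 0 0 0")

```text
t: 3.02
position: [0.5548, -0.0417, 0.1003]
tool_rot: [180.0, 0.0, -1.4]
ft_force: [0.8, -1.7, 0.2]
opening: 0.0004
grasp_force: 0.8
```

Call:
play_rows(series="0 0 -0.5 0 0 0 0; 0 0 -1 0 0 0 0; 0 0 -1.2 0 0 0 0; 0 0 -1.4 0 0 0 0; 0 0 -1.4 0 0 0 0; 0 0 -1.4 0 0 0 0")

```text
t: 3.78
position: [0.555, -0.0287, 0.1002]
tool_rot: [-180.0, 0.0, -1.4]
ft_force: [-1.0, 0.3, 0.4]
opening: -0.0
grasp_force: 0.0
```

```bash
python3 - <<'E'
from h import *
c,s=wrist(); cv2.imwrite("pics/w3.png",c["image"]); 
print(s["position"],loc(s["position"]),s["ft_force"])
for n in((82,93,60),(27,90,57),(14,78,50),(14,38,50),(39,78,95),(200,115,12),(29,78,95)): print(n,proj(c,wor(n)).round(1))
E
```

```text
[ 0.5550068  -0.02866785  0.10020931] [ 61.2  61.8 100.2] [-1.04860787  0.27163972  0.36073421]
(82, 93, 60) [377.1 186.5]
(27, 90, 57) [257.3 191.2]
(14, 78, 50) [235.3 210.9]
(14, 38, 50) [241.4 283. ]
(39, 78, 95) [271.6 249.3]
(200, 115, 12) [568.6 129.7]
(29, 78, 95) [244.9 249.2]
```

View pics/w3.png

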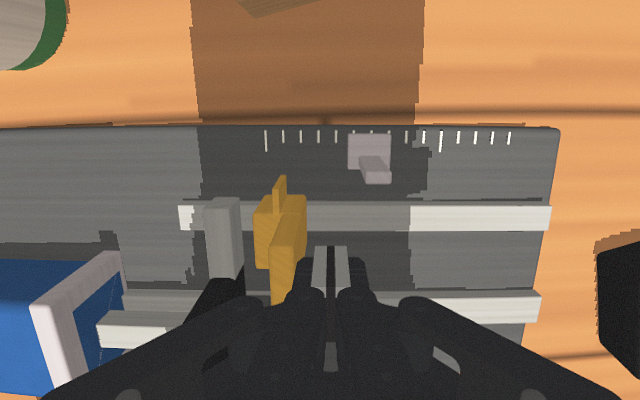

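Call:
play_rows(series="0 0 -0.2 0 0 0 0; 0 0 -0.4 0 0 0 0; 0 0 -0.6 0 0 0 0; 0 0 -0.6 0 0 0 0")

```text
t: 4.32
position: [0.5553, -0.0224, 0.1003]
tool_rot: [-180.0, 0.0, -1.4]
ft_force: [0.0, 0.7, -0.7]
opening: 0.0002
grasp_force: 0.0
```

Call:
play_rows(series="0 0 -0.1 0 0 0 0; 0 0 -0.2 0 0 0 0; 0 0 -0.2 0 0 0 0")

```text
t: 4.7
position: [0.5554, -0.0206, 0.1003]
tool_rot: [-180.0, 0.0, -1.4]
ft_force: [-0.6, -1.1, 0.4]
opening: -0.0002
grasp_force: 0.4
```

Call:
play_rows(series="0 0 -0.1 0 0 0 0; 0 0 -0.2 0 0 0 0; 0 0 -0.2 0 0 0 0")

```text
t: 5.08
position: [0.5554, -0.0186, 0.1003]
tool_rot: [-180.0, -0.0, -1.4]
ft_force: [-0.5, -0.5, -0.2]
opening: 0.0004
grasp_force: 0.4
```

Call:
play_rows(series="0 0 -0.1 0 0 0 0; 0 0 -0.2 0 0 0 0; 0 0 -0.2 0 0 0 0")

```text
t: 5.45
position: [0.5555, -0.017, 0.1004]
tool_rot: [180.0, -0.0, -1.5]
ft_force: [-0.4, -4.3, -0.2]
opening: 0.0004
grasp_force: 2.4
```

Call:
play_rows(series="0 0 -0.1 0 0 0 0; 0 0 -0.1 0 0 0 0; 0 0 -0.1 0 0 0 0")

```text
t: 5.82
position: [0.5555, -0.0167, 0.1004]
tool_rot: [179.9, -0.0, -1.5]
ft_force: [-1.5, -9.3, 1.4]
opening: 0.0
grasp_force: 5.3
```

```bash
python3 - <<'E'
from h import *
c,s=wrist(); cv2.imwrite("pics/w4.png",c["image"][120:300,150:430]) 
cv2.imwrite("pics/w4.png",cv2.resize(c["image"][120:300,150:430],None,fx=2.8,fy=2.8,interpolation=cv2.INTER_CUBIC)) 
print(s["position"],loc(s["position"]),s["ft_force"])
for n in((82,93,60),(27,90,57),(14,78,50)): print(n,proj(c,wor(n)).round(1))
E
```

```text
[ 0.55551487 -0.01668002  0.10035511] [ 49.2  62.  100.4] [-1.5215355  -9.32723206  1.40432334]
(82, 93, 60) [403.1 186.8]
(27, 90, 57) [282.9 191.6]
(14, 78, 50) [259.3 211.4]
```

View pics/w4.png

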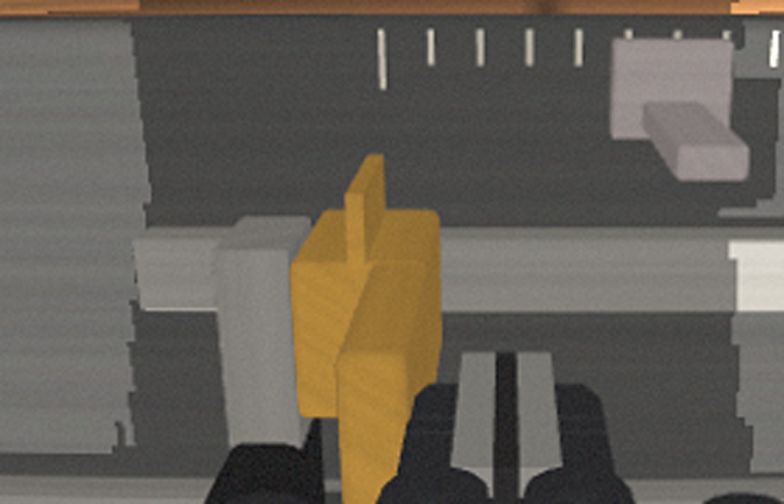

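Call:
play_rows(series="0 0 0.8 0 0 0 0; 0 0 0.8 0 0 0 0; 0 0 0.8 -6 0 0 0; 0 -3 -4 -6 0 0 0; 0 -6.2 -8.7 -6 0 0 0; 0 -6.2 -8.7 -6 0 0 0; 0 -6.2 -8.7 -6 0 0 0; 0 -6.2 -8.7 -6 0 0 0")

```text
t: 6.88
position: [0.498, 0.0279, 0.1602]
tool_rot: [-177.9, 0.1, 2.0]
ft_force: [-0.7, -0.1, -0.6]
opening: -0.0001
grasp_force: 0.0
```

```bash
python3 - <<'E'
from h import *
s=get_state();print(s["position"],loc(s["position"]),s["ft_force"])
E
```

```text
[0.49795606 0.02791666 0.16022863] [  6.1   3.3 160.2] [-0.72804532 -0.13107138 -0.61269438]
```

Call:
play_rows(series="0 0 0 0 0 0 0; 0 0 0 0 0 0 0")

```text
t: 7.12
position: [0.4975, 0.028, 0.1601]
tool_rot: [-177.9, 0.1, 2.1]
ft_force: [0.4, 0.4, -0.0]
opening: 0.0002
grasp_force: 0.0
```

```bash
python3 - <<'E'
from h import *
s=get_state();print(s["joint_positions"].round(2),s["tool_rot"],s["position"])
E
```

```text
[  2.    14.3  -13.43  62.35   2.1  179.94] [-1.77901737e+02  7.48688276e-02  2.05282122e+00] [0.49752013 0.02800081 0.16014358]
```

```bash
cat >> h.py <<'E'
def rel(l,yaw):
    from scipy.spatial.transform import Rotation as Ro
    s=get_state(); A=Ro.from_euler("xyz",s["tool_rot"],degrees=True); B=Ro.from_euler("xyz",[180,0,yaw],degrees=True)
    print("shift cm",(A.inv().apply(wor(l)-s["position"])*100).round(2),"rv",(A.inv()*B).as_rotvec().round(4),"at",loc(s["position"]))
E
python3 - <<'E'
from h import *
rel([-38,0,160],12)
E
```

```text
shift cm [-0.01 -4.4   0.18] rv [-0.0366 -0.0019 -0.1736] at [  6.    2.9 160.1]
```

Call:
play_rows(series="0 0 0 0 -0.0366 0 -0.1736; 0 0 -2.2 0.1 -0.0366 0 -0.1736; 0 0 -4.4 0.2 -0.0366 0 -0.1736; 0 0 -4.4 0.2 -0.0366 0 -0.1736; 0 0 -4.4 0.2 -0.0366 0 -0.1736")

```text
t: 7.75
position: [0.4958, 0.0718, 0.1599]
tool_rot: [180.0, -0.1, 12.0]
ft_force: [0.5, -0.4, -0.2]
opening: 0.0002
grasp_force: 0.0
```

```bash
python3 - <<'E'
from h import *
s=get_state();print(s["joint_positions"].round(2),s["tool_rot"])
rel([-38,0,95],12)
E
```

```text
[ 8.2500e+00  1.4450e+01 -1.3250e+01  6.2190e+01 -1.0000e-02  1.7623e+02] [ 1.79981515e+02 -1.10519775e-01  1.20256188e+01]
shift cm [-0.01 -0.02  6.49] rv [ 0.0003 -0.0019  0.0004] at [-37.8  -0.  159.9]
```

Call:
play_rows(series="0 0 0 4 0 0 0; 0 0 0 6.5 0 0 0; 0 0 0 6.5 0 0 0; 0 0 0 6.5 0 0 0")

```text
t: 8.25
position: [0.4964, 0.0719, 0.0959]
tool_rot: [180.0, -0.2, 12.0]
ft_force: [1.2, 0.1, 0.7]
opening: -0.0001
grasp_force: 0.0
```

Call:
play_rows(series="0 -0.23 0.97 0 0 0 0; 0 -0.35 1.46 0 0 0 0; 0 -0.35 1.46 0 0 0 0")

```text
t: 8.62
position: [0.4956, 0.0567, 0.0953]
tool_rot: [180.0, -0.1, 12.0]
ft_force: [0.0, 0.7, 0.3]
opening: 0.0001
grasp_force: 0.0
```

```bash
python3 - <<'E'
from h import *
s=get_state();print(loc(s["position"]),s["ft_force"])
E
```

```text
[-22.7   0.2  95.3] [0.00078823 0.7390969  0.31279626]
```

Approach contact in small steps.

Call:
play_rows(series="0 -0.07 0.29 0 0 0 0; 0 -0.14 0.58 0 0 0 0; 0 -0.14 0.58 0 0 0 0")

```text
t: 9.0
position: [0.4953, 0.0514, 0.0949]
tool_rot: [-180.0, -0.1, 12.0]
ft_force: [-0.2, 2.1, 1.0]
opening: -0.0002
grasp_force: 1.4
```

Call:
play_rows(series="0 -0.05 0.19 0 0 0 0; 0 -0.09 0.39 0 0 0 0; 0 -0.09 0.39 0 0 0 0")

```text
t: 9.38
position: [0.4952, 0.0473, 0.0949]
tool_rot: [-180.0, -0.1, 12.0]
ft_force: [-0.3, 4.5, 0.4]
opening: 0.0001
grasp_force: 2.0
```

Call:
play_rows(series="0 -0.05 0.19 0 0 0 0; 0 -0.09 0.39 0 0 0 0; 0 -0.09 0.39 0 0 0 0")

```text
t: 9.75
position: [0.4951, 0.0433, 0.0949]
tool_rot: [-180.0, -0.1, 12.0]
ft_force: [-0.2, 4.1, 1.0]
opening: -0.0002
grasp_force: 2.0
```

Call:
play_rows(series="0 -0.17 0.73 0 0 0 0; 0 -0.35 1.46 0 0 0 0; 0 -0.52 2.19 0 0 0 0; 0 -0.7 2.9 0 0 0 0; 0 -0.84 3.5 0 0 0 0; 0 -0.95 4 0 0 0 0; 0 -1.02 4.28 0 0 0 0; 0 -1.02 4.28 0 0 0 0")

```text
t: 10.75
position: [0.494, -0.0006, 0.0949]
tool_rot: [-180.0, -0.1, 12.0]
ft_force: [-1.4, 5.2, 1.6]
opening: -0.0002
grasp_force: 2.9
```

```bash
python3 - <<'E'
from h import *
c,s=wrist(); cv2.imwrite("pics/w5.png",cv2.resize(c["image"][60:340,180:560],None,fx=2,fy=2,interpolation=cv2.INTER_CUBIC)) 
print(s["position"],loc(s["position"]),s["ft_force"])
for n in((82,93,60),(79,90,57)): print(n,proj(c,wor(n)).round(1))
E
```

```text
[ 0.49396333 -0.00057251  0.09487828] [34.6  0.  94.9] [-1.4372494   5.22685999  1.59362352]
(82, 93, 60) [496.2  76.7]
(79, 90, 57) [484.2  82.2]
```

View pics/w5.png

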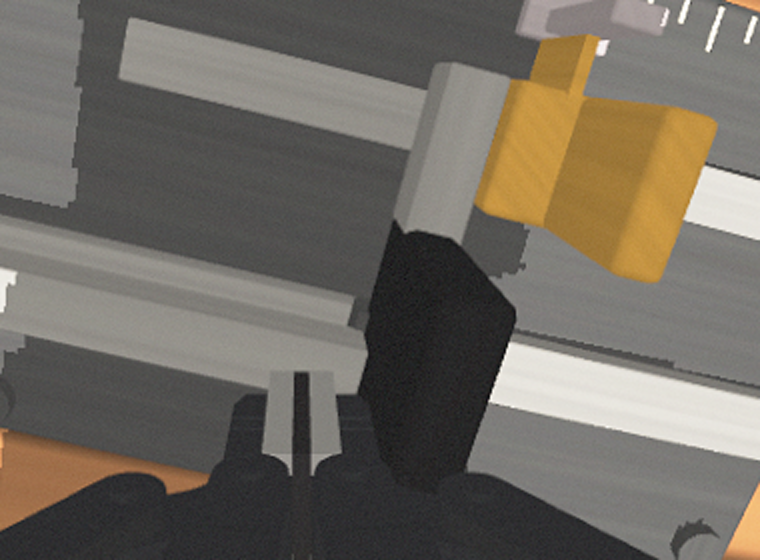

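```bash
python3 - <<'E'
from h import *
c,s=wrist(); np.save("w5v.npy",c["view"])
cv2.imwrite("pics/w6.png",cv2.resize(c["image"][30:110,430:530],None,fx=7,fy=7,interpolation=cv2.INTER_CUBIC))
P=cast(c,(476.5,79),.057);M=cast(c,(498.5,75.5),.06);print(loc(P),loc(M))
E
```

```text
[75.3 90.4 57. ] [82.7 93.7 60. ]
```

View pics/w6.png

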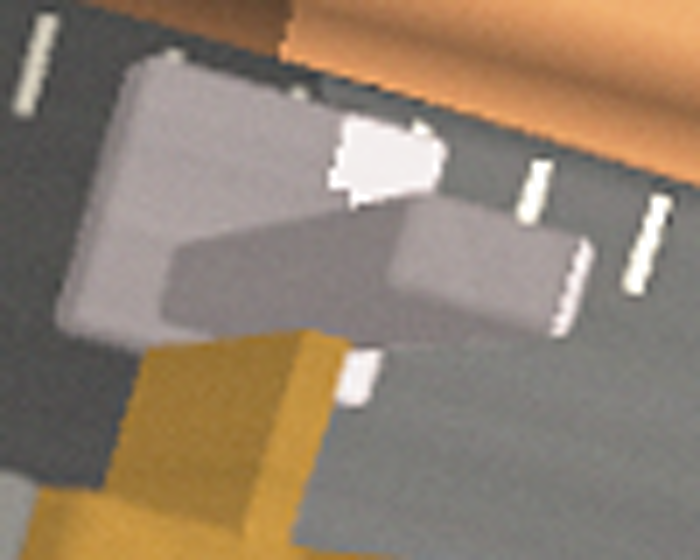

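Call:
play_rows(series="0 -0.07 0.3 0 0 0 0; 0 -0.13 0.53 0 0 0 0; 0 -0.16 0.68 0 0 0 0; 0 -0.16 0.68 0 0 0 0; 0 -0.16 0.68 0 0 0 0; 0 -0.16 0.68 0 0 0 0; 0 -0.16 0.68 0 0 0 0; 0 -0.16 0.68 0 0 0 0")

```text
t: 11.85
position: [0.4938, -0.0073, 0.0949]
tool_rot: [-180.0, -0.1, 12.0]
ft_force: [-1.2, 6.3, 2.6]
opening: -0.0
grasp_force: 3.4
```

```bash
python3 - <<'E'
from h import *
c,s=wrist(); print(loc(s["position"]),s["ft_force"])
a=read_camera("scene")["image"][150:240,220:340]; w=c["image"][20:110,420:540]
cv2.imwrite("pics/w7.png",np.hstack([cv2.resize(i,(396,297),interpolation=cv2.INTER_CUBIC) for i in(w,a)]))
E
```

```text
[41.4 -0.  94.9] [-1.2332934   6.3117521   2.63775759]
```

View pics/w7.png

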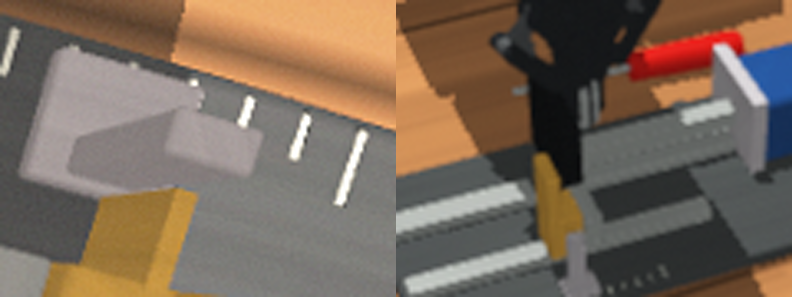

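```bash
python3 - <<'E'
from h import *
c,s=wrist()
for w,v in((475.8,77.6),.057),((483.0,70.3),.06),: print(loc(cast(c,w,v)))
E
```

```text
[81.6 90.9 57. ]
[82.5 94.  60. ]
```

Call:
play_rows(series="0 0 0 0 0 0 0; 0 0 0 0 0 0 0; 0 0 0 0 0 0 0; 0 0 0 0 0 0 0; 0 0.07 -0.3 0 0 0 0; 0 0.16 -0.68 0 0 0 0; 0 0.26 -1.1 0 0 0 0; 0 0.37 -1.56 0 0 0 0")

```text
t: 13.0
position: [0.4942, 0.0087, 0.0949]
tool_rot: [-180.0, -0.1, 12.0]
ft_force: [-0.5, 5.0, 0.2]
opening: -0.0001
grasp_force: 2.6
```

Call:
play_rows(series="0 0.12 -0.49 0 0 0 0; 0 0.23 -0.97 0 0 0 0; 0 0.35 -1.46 0 0 0 0; 0 0.47 -1.95 0 0 0 0; 0 0.58 -2.43 0 0 0 0; 0 0.7 -2.9 0 0 0 0; 0 0.79 -3.3 0 0 0 0; 0 0.86 -3.6 0 0 0 0")

```text
t: 14.0
position: [0.4952, 0.0456, 0.0949]
tool_rot: [180.0, -0.1, 12.0]
ft_force: [-0.9, 2.6, 0.5]
opening: 0.0
grasp_force: 1.5
```

Call:
play_rows(series="0 0.05 -0.2 0 0 0 0; 0 0.09 -0.39 0 0 0 0; 0 0.14 -0.58 0 0 0 0; 0 0.19 -0.78 0 0 0 0; 0 0.23 -0.97 0 0 0 0; 0 0.33 -1.36 0 0 0 0; 0 0.47 -1.95 0 0 0 0; 0 0.47 -1.95 0 0 0 0")

```text
t: 15.0
position: [0.4958, 0.0659, 0.0949]
tool_rot: [180.0, -0.1, 12.1]
ft_force: [-0.2, -0.7, 0.0]
opening: 0.0003
grasp_force: 0.0
```

Call:
play_rows(series="0 0 0 -3 0 0 0; 0 0 0 -8 0 0 0; 0 0 0 -12 0 0 0; 0 0 0 -12 0 0 0; 0 0 0 -12 0 0 0")

```text
t: 15.62
position: [0.4953, 0.0653, 0.2143]
tool_rot: [180.0, -0.1, 12.0]
ft_force: [-0.5, -0.7, -0.5]
opening: -0.0
grasp_force: 0.0
```

```bash
python3 - <<'E'
from h import *
c=read_camera("top");s=get_state();print(s["t"],loc(s["position"]),s["ft_force"])
h=cv2.cvtColor(c["image"],cv2.COLOR_BGR2HSV)
y=((h[...,0]>15)&(h[...,0]<32)&(h[...,1]>150)&(h[...,2]>120)).astype(np.uint8)
y[:185]=0;y[225:]=0;y[:,240:1]=0
m=y[185:225,300:400];v,u=np.nonzero(m);print("brass px",len(u),u.min()+300,u.max()+300,v.min()+185,v.max()+185)
print(loc(cast(c,(u.min()+300-.5,205),.057)),loc(cast(c,(u.max()+300.5,205),.095)), "expected block back ~72-75, tab front ~96-98")
k=(h[...,2]<45).astype(np.uint8)[200:255,290:400];v,u=np.nonzero(k);print("black cols",np.bincount(u+290)[290:].tolist())
E
```

```text
15.675 [-31.2  -0.6 213.9] [-0.6171999  -0.02835086 -0.24492046]
brass px 102 352 360 199 215
[75.  73.1 57. ] [95.  71.3 95. ] expected block back ~72-75, tab front ~96-98
black cols [0, 0, 0, 0, 0, 0, 0, 0, 0, 0, 0, 0, 0, 0, 0, 0, 0, 0, 0, 0, 0, 0, 0, 0, 0, 0, 0, 0, 0, 0, 0, 0, 0, 0, 0, 1, 0, 0, 0, 4, 0, 0, 3, 2, 9, 3, 0, 0, 0, 0, 0, 0, 0, 0, 0, 0, 0, 0, 0, 0, 0, 3, 1, 3, 3, 2, 0, 2, 0, 0, 0, 0, 0, 0, 0, 0, 0, 0, 0, 0, 0, 0, 0, 0, 0, 0, 0, 0, 0, 0, 0, 0, 0, 0, 0, 0, 0, 1]
```

```bash
python3 - <<'E'
from h import *
a=cv2.imread("pics/scene0.png");b=read_camera("scene")["image"]
for n,i in(("0",a),("now",b)):
    g=i.max(2)[160:206,270:320]; k=g<42; v,u=np.nonzero(k); print(n,len(u),u.mean()+270,v.mean()+160,[int(np.flatnonzero(k[r])[0])+270 if k[r].any() else 0 for r in(8,15,22,30)],[int(np.flatnonzero(k[r])[-1])+270 if k[r].any() else 0 for r in(8,15,22,30)])
t=a[188:210,294:305]; r=cv2.matchTemplate(b[180:220,280:325],t,cv2.TM_CCOEFF_NORMED);print(cv2.minMaxLoc(r),"expect (14,8)")
E
```

```text
0 395 291.37974683544303 183.29873417721518 [284, 284, 285, 287] [290, 295, 299, 299]
now 429 291.1888111888112 183.16317016317015 [284, 284, 284, 285] [290, 295, 299, 299]
(-0.7429770827293396, 0.8758238554000854, (21, 7), (14, 8)) expect (14,8)
```

The plate is back where it started, so the bar is home, and the tell-tale has stayed at the mark. I'm handing in.

```bash
python3 -c "
from rig import *
print(close_job())"
```

```text
the job is handed in; nothing more can be done
None
```

The job is handed in, with no verdict returned: the tell-tale was zeroed, drawn to within about 1 mm of the set mark and held over 1 s, and the bar was eased home with the arm clear and the tell-tale left at the mark; I viewed 11 pictures, one over the limit of 10.

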